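# Drive out the stuck hinge pin and take the flap off a parts bin

## Robot

A 6-joint arm with a two-finger parallel gripper is mounted at the origin on the work surface. World frame = base frame: x ahead of the robot, y to its left, z up, the work surface at z = 0. Lengths are in m, angles in rad, forces in N, time in s.
With the tool pointing down it reaches from about 0.325 to 0.9 m from the base axis. Payload 6.1 kg.
Tool frame: the origin (TCP) lies midway between the tips of the shut fingers; the grasp point (between the pads) lies 19 mm behind it; z points along the fingers, y is the direction in which the jaws open and shut (so a half turn about z gives the same grasp; the last joint's range is limited). The gripper opens to 85 mm and grips with 20 to 120 N. Pads are 22 mm wide; open, the fingers measure 114 mm over their backs; the gripper's body (76 mm by 85 mm) begins 54 mm behind the grasp point. The pads swing forward as they close: fully open they stand 13 mm farther back than shut.
Start: joints at [1.018, 0.22, 1.526, -0, 1.395, -0.126], TCP at [0.259, 0.569, 0.231] pointing down, gripper open.
Joint ranges: [-2.98, 2.98], [-0.91, 2.08], [0.09, 2.57], [-1.24, 4.39], [0.2, 2.65], [-2.68, 2.68]. Speed limits (rad/s): [2.57, 2.57, 3.01, 3.14, 3.14, 3.14].

## Interface

Orientations are given as a unit quaternion [w, x, y, z].
In Python, from rig import robot gives the robot as it stands.
- The arm moves only by the shell command python3 -m pendant 'ROWS' [OPENING] [FORCE]. ROWS is JSON, a list of rows, each a list of 2 entries, a list of its own where there are three numbers: the shift along the world's x, y, z in m, then the turn about the world's z in degrees. In form: [[[tx, ty, tz], yaw], ...]. A call has exactly 10 rows; each row is the pose to reach, as a shift and turn from the pose commanded when the call began; what a row does not reach only later rows make up. A row lasts 1/8 s, in which the tool goes at most 62.5 mm and 10.7 degrees, less where a joint would pass 70% of its speed; a pose out of reach is approached as far as the arm can. A call with a gripper value outside its range is refused whole. OPENING is the closure, from 0 (fully open) to 1 (shut), set as the call begins (- or left out, the last holds). The fingers move at their own pace and stop on an object; FORCE is the grip in N (left out, the last holds). Time passes only in rows, so rows that repeat a pose let the fingers close, or fill a call up. It gives the time, the measured TCP pose, the force and the opening at its end, in the units of the state.
- robot.observe(): the state, without advancing time (a new reading comes with each control period).
- robot.camera(name): name is "scene" or "top" or "wrist"; returns the picture (400x640x3 uint8, blue, green, red); there is no depth.
- robot.get_calibration(name): a dict with "fx", "fy", "cx", "cy" (pixels), "position" and "orientation" of the camera in the world; the wrist camera has in their place "T_tool_cam" (4x4, takes a point from camera to tool coordinates, whose origin is the TCP and whose axes are the flange's). Camera axes: x right, y up, looking along -z (the intrinsics and any distortion apply to the point x, -y, -z); pixel columns grow to the right and rows downward; lengths in m; the calibration is good to about 2 mm. A picture is of the moment at which its call begins: read the wrist's pose just before it. get_calibration takes no time and is no camera call.
- robot.sign_off(): hands the job in, once; it reports no verdict.
The state is a dict: "time": time; "q": joint angles; "joint_velocities": joint speeds; "joint_efforts": joint torques, N m; "tool_pos": TCP position; "ee_rot": TCP orientation; "ft_force": force on the tool from outside, world axes, zero at the start; "torque": the same for the moment, N m; "grip_width": finger opening in m.
Only numpy, scipy, OpenCV 4.12 (cv2) and the standard library are available. Lean on these libraries where they do the work, as an engineer would, in place of code of your own. Each camera call takes 0.05 s, during which the arm holds its last target. There are 200 camera calls.

## Task

The flap of the grey parts bin is held by a stuck brass hinge pin: take the red-handled drift punch from its wooden rest and push the pin through from its headless side until it comes up against its sprung stop, then keep bearing on it with a firm, steady push of 16 to 20 N for about half a second, never above 25 N or the lugs crack. Put the punch back in its rest, then lift the freed flap off by its yellow grip and set it down, without dropping it, flat in the middle of the dark-edged cork tile. Touch the pin with the punch only, and do not disturb the other things on the desk.

Things in the scene. Friction and masses are not known exactly. Their poses are not given: they have to be found in the camera images.
- parts_bin: Fixed grey ABS bin, 110 mm (x) by 124 mm (y), 70 mm high; origin under its centre, z up. On its +x side two bored hinge lugs (22 mm in x, 70 to 90 mm above the desk) lie at y = 44 to 60 mm and y = 0 to 27 mm, the flap's knuckle between them. Hinge axis: along y, 75 mm to +x of the origin, 80 mm above the desk.
- bore_mouth (a point): Centre of the hinge bore's mouth on the end lug's outer (+y) face, where the punch goes in towards the bin's -y. Axes are the bin's. Bore 9 mm wide, 3 mm chamfer; the same bore runs on through the knuckle and second lug. Nothing within 100 mm in front of it is taller than 50 mm.
- pin_end (a point): Centre of the pin's plain end (brass, 7 mm thick), 3 to 17 mm inside the bore at first. Slides only to the bin's -y, friction about 7 N. After 24 to 30 mm more, not known beforehand (33 to 41 mm inside the mouth), it meets a sprung stop that yields from 12 N on, 6 N per mm, by up to 4 mm. Let go there, the pin stays, clear of the knuckle.
- pin_head (a point): Outer face of the pin's head (12 mm wide, 5 mm thick), 67 mm along the pin from pin_end, on the other side of the hinge; it stands out farther as the pin is driven.
- punch_grip (a point): Balance point on the axis of the drift punch's red handle, 14 x 14 mm square, reaching 46 mm behind and 25 mm ahead of this point. x points along the punch to the tip, z up as it lies in the rest. Mass about 60 g.
- punch_tip (a point): Rounded end of the punch's steel rod (5 mm thick, 65 mm long), 90 mm ahead of punch_grip along x.
- rest_axis (a point): Fixed plywood rest: where punch_grip lies when the punch is stowed, 32 mm above the desk; x towards the tip. Slotted supports, 12 mm long: 38 mm behind this point (slot 21 mm wide, cheek tops 38 mm above the desk) for the handle, 62 mm ahead (slot 14 mm wide, cheeks 38.5 mm) for the rod; between them only a base 6 mm high, 40 mm wide.
- flap_grip (a point): Point to grip on the flap's yellow upright block (16 mm in x, 36 mm in y, 34 mm tall), 24 mm above the flap's upper face, 28 mm above its underside. Grey plate 119 x 122 x 4 mm, centred 3 mm to -x; knuckle reaching 80 mm to +x, underside level with the plate's, 2 mm play to each 20 mm tall lug. Axes as the bin's while on it. 90 g. Freed, it lifts straight up.
- tile: Fixed square cork tile, 160 x 160 mm, 6 mm thick, with a dark edge; origin under its centre.
Mind the look-alikes: they are no part of the job. There is more than one size of the part that bears punch_grip; the job needs the largest.

How it is judged:
By the outcome, as a careful person would: the job done as asked, in the order asked, and still so for the second after the job is handed in, with the robot touching nothing.
It also fails if it takes over 72 s, if anything falls off the work surface, if the arm or the gripper's body presses on something with over 40 N, if the wrist force passes 120 N, or if a joint passes its speed limit or range.

## Working session

There is one attempt and no reset: what is moved stays moved. The work goes in short steps, Python scripts to look and compute and a shell command to move; the robot and the scene stay as the last step left them, time stands still between calls to the robot, and variables do not carry over. Pictures are saved under pics/ and viewed, about 8 in all and at most 12, crops included, and the job is handed in when it is done.

```bash
mkdir -p pics; ls; cat > h.py <<'E'
import numpy as np, cv2
from scipy.spatial.transform import Rotation as R
from rig import robot
def cam(name):
    s=robot.observe(); im=robot.camera(name); c=robot.get_calibration(name)
    if 'T_tool_cam' in c:
        T=np.array(c['T_tool_cam']); q=s['ee_rot']
        W=np.eye(4); W[:3,:3]=R.from_quat([q[1],q[2],q[3],q[0]]).as_matrix(); W[:3,3]=s['tool_pos']; P=W@T
    else:
        q=c['orientation']; P=np.eye(4); P[:3,:3]=R.from_quat([q[1],q[2],q[3],q[0]]).as_matrix(); P[:3,3]=c['position']
    return im,c,P
def at(c,P,u,v,z):
    K=np.array([[c['fx'],0,c['cx']],[0,c['fy'],c['cy']],[0,0,1]]); d=np.array(c.get('distortion',[0]*5),float) if not isinstance(c.get('distortion'),dict) else np.zeros(5)
    p=cv2.undistortPoints(np.array([[[u,v]]],float),K,d)[0,0]
    r=P[:3,:3]@np.array([p[0],-p[1],-1]); t=(z-P[2,3])/r[2]; return P[:3,3]+t*r
def pix(c,P,X):
    l=P[:3,:3].T@(np.array(X)-P[:3,3]); return c['cx']+c['fx']*l[0]/-l[2], c['cy']-c['fy']*l[1]/-l[2]
E
python3 - <<'E'
from h import *
import pickle
np.set_printoptions(precision=4,suppress=True)
D={}
for n in ['top','scene','wrist']:
    im,c,P=cam(n); cv2.imwrite(f'pics/{n}0.png',im); D[n]=(c,P); print(n,c)
pickle.dump(D,open('D.pkl','wb'))
print(robot.observe())
E
```

```text
pics
top {'fx': 367.76129703942195, 'fy': 367.76129703942195, 'cx': 321.19863969194404, 'cy': 204.1526663282655, 'position': array([ 0.4521, -0.0131,  0.8625]), 'orientation': array([-0.7064, -0.0118,  0.0231,  0.7073])}
scene {'fx': 438.2404088743081, 'fy': 438.2404088743081, 'cx': 315.6771758193838, 'cy': 203.17152904873817, 'position': array([0.9387, 0.5953, 0.6343]), 'orientation': array([0.2831, 0.1339, 0.4297, 0.847 ])}
wrist {'fx': 303.45783256782465, 'fy': 303.45783256782465, 'cx': 318.3836928768478, 'cy': 198.2064234431848, 'T_tool_cam': array([[ 0.0012,  0.9641,  0.2655,  0.0683],
       [ 1.    , -0.0013,  0.0001,  0.0002],
       [ 0.0004,  0.2655, -0.9641, -0.1429],
       [ 0.    ,  0.    ,  0.    ,  1.    ]])}
{'time': 0.15, 'q': array([ 1.0179,  0.2211,  1.5273, -0.    ,  1.3947, -0.1261]), 'joint_velocities': array([ 0.0012, -0.003 , -0.0031,  0.0008, -0.0003, -0.0017]), 'joint_efforts': array([  0.0018, -49.7486, -38.9904,  -0.0001,   0.0071,  -0.0001]), 'tool_pos': array([0.2585, 0.5685, 0.2304]), 'ee_rot': array([-0.0002,  0.2118,  0.9773, -0.0007]), 'ft_force': array([ 0.1239, -0.8027, -0.3068]), 'torque': array([ 0.0165, -0.0439, -0.032 ]), 'grip_width': 0.08549209436875552}
```

View pics/top0.png

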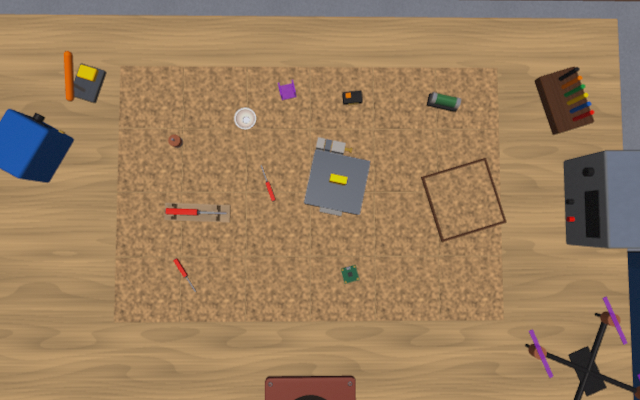

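View pics/scene0.png

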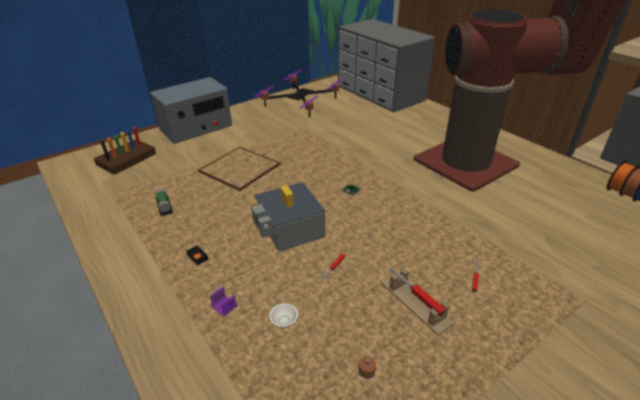

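Top view: the bin is at (337,182), with its hinge lugs at (330,145) and the yellow grip at (339,179). The tile is at (463,200). There are three red-handled tools: (183,212) in the wooden rest, (270,188) loose, and (181,268) loose. The one in the rest is the largest and fits. I'll confirm that in crops.

```bash
python3 - <<'E'
import cv2,numpy as np
t=cv2.imread('pics/top0.png'); s=cv2.imread('pics/scene0.png')
a=cv2.resize(t[130:220,295:385],(396,396),interpolation=cv2.INTER_CUBIC) #4.4
b=cv2.resize(t[180:290,155:285],(468,396),interpolation=cv2.INTER_CUBIC)[:, :400] #3.6
c=cv2.resize(t[150:250,413:513],(200,200),interpolation=cv2.INTER_CUBIC)#2
d=cv2.resize(s[170:250,240:340],(250,200)) #2.5
e=cv2.resize(s[255:335,370:495],(312,200))
cv2.imwrite('pics/m1.png',np.vstack([np.hstack([a,b]),np.hstack([c,d,e,np.zeros((200,34,3),np.uint8)])]))
E
```

```text
(no output)
```

View pics/m1.png

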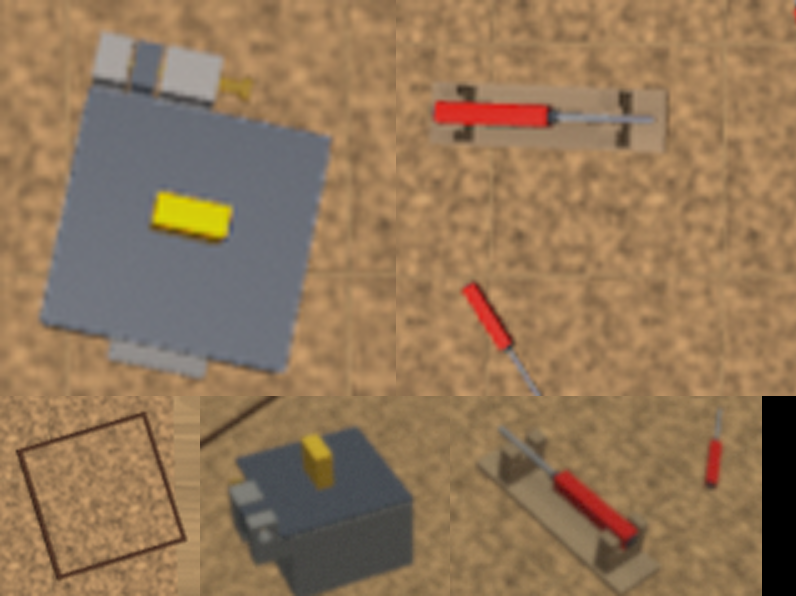

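The crop confirms it: the largest red punch lies in the plywood rest with its tip towards -y. The pin's brass head shows at the -y end of the lugs, so the bore mouth is at the upper left. Next I compute the poses.

```bash
python3 - <<'E'
from h import *
import pickle
np.set_printoptions(precision=4,suppress=True)
c,P=pickle.load(open('D.pkl','rb'))['top']
g=lambda L,z:np.array([at(c,P,u,v,z) for u,v in L])
A=lambda d:np.degrees(np.arctan2(d[1],d[0]))
h=g([(165.6,211.2),(198.1,212.2)],.039); t=g([(226.9,213.3)],.032)[0]
print('handle',h,'len',np.linalg.norm(h[0]-h[1]),'tip',t,'ang',A(t-h[0]), 'tip-h0',np.linalg.norm((t-h[0])[:2]))
p=g([(315.9,148.6),(370.2,161.1),(359.8,214.8),(304.1,203.4)],.074)
print('plate',p,p.mean(0),[np.linalg.norm(p[i]-p[i-1]) for i in range(4)],'x ang',A(p[0]-p[3]),A(p[1]-p[2]),'y ang',A(p[0]-p[1])-90,A(p[3]-p[2])-90)
l=g([(318.6,137.3),(315.9,148.2),(345.5,142.7),(344.1,153.2)],.09); print('lug',l,[A(l[0]-l[1]),A(l[2]-l[3]),A(l[0]-l[2])-90,A(l[1]-l[3])-90],np.linalg.norm(l[0]-l[2]))
y=g([(295+195/4.4,130+213/4.4)],.108); print('grip',y)
k=g([(422,177),(486,158),(506,222),(442.5,241)],.006); print('tile',k.mean(0),[np.linalg.norm(k[i]-k[i-1]) for i in range(4)],[A(k[i]-k[i-1])%90 for i in range(4)])
E
```

```text
handle [[0.4774 0.32   0.039 ]
 [0.475  0.248  0.039 ]] len 0.07201194379103115 tip [0.4727 0.1857 0.032 ] ang -91.99834069522232 tip-h0 0.13431940355055375
plate [[ 0.6113 -0.0145  0.074 ]
 [ 0.5842 -0.132   0.074 ]
 [ 0.468  -0.1086  0.074 ]
 [ 0.4927  0.0109  0.074 ]] [ 0.539  -0.0611  0.074 ] [np.float64(0.12134250816408), np.float64(0.12056172490126665), np.float64(0.11848132349771588), np.float64(0.12206933067187144)] x ang -12.101666864674627 -11.367407242443774 y ang -12.996823645789817 -11.638204030779136
lug [[ 0.6323 -0.0202  0.09  ]
 [ 0.6089 -0.0145  0.09  ]
 [ 0.6208 -0.0773  0.09  ]
 [ 0.5983 -0.0743  0.09  ]] [np.float64(-13.845739907381038), np.float64(-7.8125097217105495), np.float64(-11.358245208799303), np.float64(-10.060412627303378)] 0.058240084669417956
grip [[ 0.5425 -0.0627  0.108 ]]
tile [ 0.5053 -0.3627  0.006 ] [np.float64(0.1568470244264397), np.float64(0.15920253356770175), np.float64(0.15734908089906374), np.float64(0.15684553056333936)] [np.float64(16.957520899287278), np.float64(16.48114441446417), np.float64(16.097438396022028), np.float64(16.297051087007347)]
```

```bash
python3 -m pendant '[[[0.03,-0.04,0],-8],[[0.06,-0.08,0],-16],[[0.09,-0.12,0],-24],[[0.12,-0.16,0],-33],[[0.15,-0.20,-0.01],-42],[[0.18,-0.24,-0.03],-51],[[0.2,-0.27,-0.05],-60],[[0.217,-0.294,-0.06],-67.5],[[0.217,-0.294,-0.06],-67.5],[[0.217,-0.294,-0.06],-67.5]]' 0 && python3 - <<'E'
from h import *
import pickle
im,c,P=cam('wrist'); pickle.dump((c,P),open('w1.pkl','wb')); cv2.imwrite('pics/w1.png',im)
s=robot.observe(); print(s['tool_pos'],s['ee_rot'],s['q'])
E
```

```text
time: 1.4
tool_pos: [0.4755, 0.2754, 0.1715]
ee_rot: [-0.0, 0.719, 0.695, 0.0]
ft_force: [0.3, 0.8, 0.3]
grip_width: 0.085
[0.47546437 0.27573815 0.17170369] [-1.09104204e-04  7.18350865e-01  6.95680914e-01  2.99979363e-04] [3.81775393e-01 9.12710873e-02 1.78636341e+00 4.49858276e-04
 1.26348520e+00 4.13700941e-01]
```

View pics/w1.png

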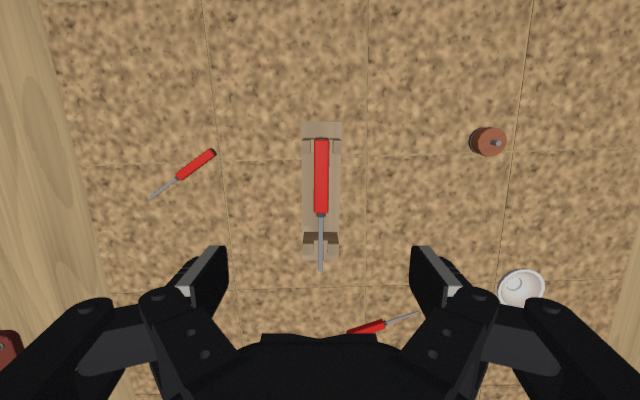

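Wrist view: the handle runs from (321.5,139) to (321,213) and the tip is at (320.5,270), so the punch lies vertically in the image.

```bash
python3 - <<'E'
from h import *
import pickle
np.set_printoptions(precision=4,suppress=True)
c,P=pickle.load(open('w1.pkl','rb'))
a=at(c,P,321.5,139,.039);b=at(c,P,321,213,.039);t=at(c,P,320.5,270,.032)
print(a,b,t,np.linalg.norm(a-b),np.linalg.norm(t-b),np.degrees(np.arctan2(*(t-a)[[1,0]])))
print(pix(c,P,[.4755,.2755,.039]))
E
```

```text
[0.4788 0.322  0.039 ] [0.4763 0.2525 0.039 ] [0.474  0.1884 0.032 ] 0.06951135459541302 0.06457847244507044 -92.0570566776199
(np.float64(319.4172800505712), np.float64(189.6694153056643))
```

```bash
python3 -m pendant '[[[0.001,0.001,-0.04],0],[[0.001,0.001,-0.08],0],[[0.001,0.001,-0.11],0],[[0.001,0.001,-0.13],0],[[0.001,0.001,-0.145],0],[[0.001,0.001,-0.153],0],[[0.001,0.001,-0.159],0],[[0.001,0.001,-0.159],0],[[0.001,0.001,-0.159],0],[[0.001,0.001,-0.159],0]]' 0 && python3 -m pendant '[[[0,0,0],0],[[0,0,0],0],[[0,0,0],0],[[0,0,0],0],[[0,0,0],0],[[0,0,0],0],[[0,0,0],0],[[0,0,0],0],[[0,0,0],0],[[0,0,0],0]]' 1 90
```

```text
time: 2.7
tool_pos: [0.4772, 0.2761, 0.0129]
ee_rot: [0.0, 0.719, 0.695, 0.0]
ft_force: [0.0, 0.3, 0.0]
grip_width: 0.0858
time: 3.95
tool_pos: [0.4769, 0.276, 0.0125]
ee_rot: [0.0, 0.719, 0.695, 0.0]
ft_force: [0.3, -1.0, 4.1]
grip_width: 0.0123
```

```bash
python3 -m pendant '[[[0,0,0.01],0],[[0,0,0.03],0],[[0,0,0.06],0],[[0,0,0.088],0],[[0.03,-0.03,0.088],-2],[[0.07,-0.07,0.088],-4],[[0.11,-0.11,0.088],-7],[[0.15,-0.145,0.088],-9],[[0.172,-0.166,0.088],-10],[[0.172,-0.166,0.088],-10]]' 1 90 && python3 - <<'E'
from h import *
import pickle
im,c,P=cam('wrist'); pickle.dump((c,P),open('w2.pkl','wb')); cv2.imwrite('pics/w2.png',im)
cv2.imwrite('pics/w2c.png',cv2.resize(im[150:400,200:440],None,fx=2.4,fy=2.4,interpolation=cv2.INTER_CUBIC))
im,c,P=cam('scene');cv2.imwrite('pics/s2.png',im)
s=robot.observe(); print(s['tool_pos'],s['ee_rot'],s['q'],s['ft_force'])
E
```

```text
time: 5.2
tool_pos: [0.6498, 0.1079, 0.1002]
ee_rot: [0.0, 0.778, 0.628, -0.0]
ft_force: [0.1, 0.9, -0.6]
grip_width: 0.0121
[0.64795588 0.11005742 0.09985453] [-6.23479094e-04  7.77002101e-01  6.29497500e-01 -4.94688608e-04] [4.81537510e-02 4.12848199e-01 1.54316542e+00 4.53433273e-04
 1.18711432e+00 2.56966854e-01] [ 0.02968151  0.49802568 -0.90033496]
```

View pics/w2.png

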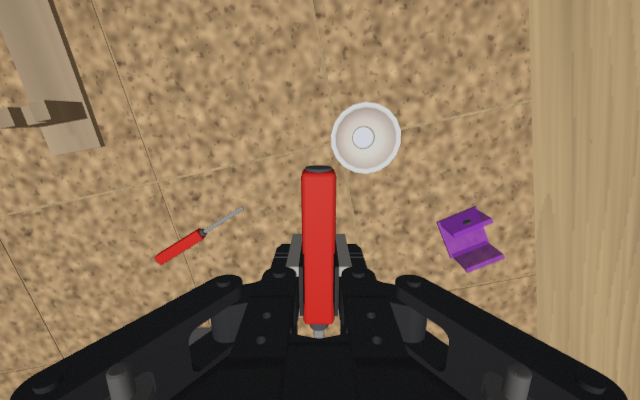

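```bash
python3 -m pendant '[[[0,0,-0.01],0],[[0,0,-0.02],0],[[0,0,-0.03],0],[[0,0,-0.04],0],[[0,0,-0.04],0],[[0,0,-0.04],0],[[0,0,-0.04],0],[[0,0,-0.04],0],[[0,0,-0.04],0],[[0,0,-0.04],0]]' 1 90 && python3 - <<'E'
from h import *
import pickle
a,c,P=cam('top'); b,c,P=cam('scene')
cv2.imwrite('pics/m3.png',np.hstack([cv2.resize(a[110:190,280:360],(400,400),interpolation=cv2.INTER_CUBIC),cv2.resize(b[180:260,230:310],(400,400),interpolation=cv2.INTER_CUBIC)]))
s=robot.observe(); print(s['tool_pos'],s['ee_rot'],s['ft_force'])
E
```

```text
time: 6.55
tool_pos: [0.6487, 0.1099, 0.0604]
ee_rot: [0.0, 0.777, 0.63, 0.0]
ft_force: [1.2, 0.5, -1.0]
grip_width: 0.0127
[0.64869563 0.10991761 0.06030205] [-1.14339178e-05  7.76884586e-01  6.29643025e-01 -2.31345548e-05] [ 0.56968601  0.31384522 -0.33529141]
```

View pics/m3.png

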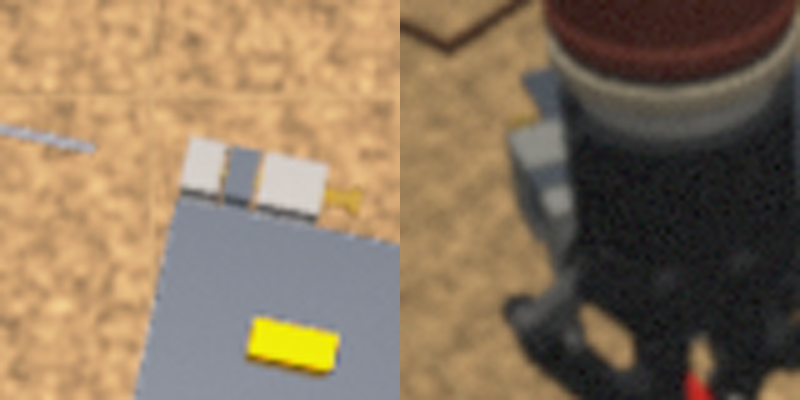

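```bash
python3 - <<'E'
from h import *
import pickle
np.set_printoptions(precision=4,suppress=True)
c,P=pickle.load(open('D.pkl','rb'))['top']
t=at(c,P,299,139.8,.08);t0=at(c,P,280,136.1,.08);m=at(c,P,317.3,142.7,.09);e=at(c,P,344.8,148.1,.09)
A=lambda d:np.degrees(np.arctan2(d[1],d[0]))
print(t,m,e,A(t-t0),A(e-m))
a=np.radians(-102+0); d=np.array([np.cos(a),np.sin(a)]); n=np.array([-d[1],d[0]])
for q in (-101,-101.5,-102):
  a=np.radians(q); d=np.array([np.cos(a),np.sin(a)]); n=np.array([-d[1],d[0]]); print(q,(m-t)[:2]@d,(m-t)[:2]@n)
E
```

```text
[0.6291 0.0218 0.08  ] [ 0.6207 -0.0175  0.09  ] [ 0.6092 -0.0758  0.09  ] -101.02965469117497 -101.11967803279926
-101 0.04010918198369882 -0.000760521417929331
-101.5 0.040114291466101105 -0.00041047825921261896
-102 0.040116346089899474 -6.040384098723005e-05
```

```bash
python3 -m pendant '[[[-0.0010,-0.0049,0],0],[[-0.0023,-0.0108,0],0],[[-0.0035,-0.0166,0],0],[[-0.0048,-0.0225,0],0],[[-0.006,-0.0284,0],0],[[-0.007,-0.0333,0],0],[[-0.0077,-0.0362,0],0],[[-0.0077,-0.0362,0],0],[[-0.0077,-0.0362,0],0],[[-0.0077,-0.0362,0],0]]' && python3 -m pendant '[[[-0.0002,-0.001,0],0],[[-0.0004,-0.002,0],0],[[-0.0006,-0.0029,0],0],[[-0.0008,-0.0039,0],0],[[-0.001,-0.0049,0],0],[[-0.0012,-0.0059,0],0],[[-0.0012,-0.0059,0],0],[[-0.0012,-0.0059,0],0],[[-0.0012,-0.0059,0],0],[[-0.0012,-0.0059,0],0]]'
```

```text
time: 7.9
tool_pos: [0.641, 0.0739, 0.0603]
ee_rot: [-0.0, 0.777, 0.63, 0.0]
ft_force: [-0.2, 0.1, -0.8]
grip_width: 0.0128
time: 9.15
tool_pos: [0.6398, 0.0679, 0.0603]
ee_rot: [-0.0, 0.777, 0.63, -0.0]
ft_force: [-0.4, -1.0, -0.2]
grip_width: 0.0124
```

```bash
python3 -m pendant '[[[-0.0004,-0.002,0],0],[[-0.0008,-0.0039,0],0],[[-0.0012,-0.0059,0],0],[[-0.0016,-0.0078,0],0],[[-0.0019,-0.0088,0],0],[[-0.0021,-0.0098,0],0],[[-0.0021,-0.0098,0],0],[[-0.0021,-0.0098,0],0],[[-0.0021,-0.0098,0],0],[[-0.0021,-0.0098,0],0]]' && python3 -m pendant '[[[-0.0002,-0.001,0],0],[[-0.0004,-0.002,0],0],[[-0.0006,-0.0029,0],0],[[-0.0008,-0.0039,0],0],[[-0.001,-0.0049,0],0],[[-0.0012,-0.0059,0],0],[[-0.0014,-0.0069,0],0],[[-0.0016,-0.0078,0],0],[[-0.0019,-0.0088,0],0],[[-0.0021,-0.0098,0],0]]'
```

```text
time: 10.4
tool_pos: [0.6381, 0.0597, 0.0605]
ee_rot: [-0.001, 0.777, 0.63, 0.001]
ft_force: [2.1, 7.1, -0.4]
grip_width: 0.0122
time: 11.65
tool_pos: [0.6361, 0.05, 0.0606]
ee_rot: [-0.001, 0.777, 0.63, 0.001]
ft_force: [1.5, 7.3, -0.8]
grip_width: 0.0121
```

```bash
python3 -m pendant '[[[-0.0002,-0.001,0],0],[[-0.0004,-0.002,0],0],[[-0.0006,-0.0029,0],0],[[-0.0008,-0.0039,0],0],[[-0.001,-0.0049,0],0],[[-0.0012,-0.0059,0],0],[[-0.0014,-0.0069,0],0],[[-0.0016,-0.0078,0],0],[[-0.0019,-0.0088,0],0],[[-0.0021,-0.0098,0],0]]' && python3 -m pendant '[[[-0.0001,-0.0005,0],0],[[-0.0002,-0.001,0],0],[[-0.0003,-0.0015,0],0],[[-0.0004,-0.002,0],0],[[-0.0004,-0.002,0],0],[[-0.0004,-0.002,0],0],[[-0.0004,-0.002,0],0],[[-0.0004,-0.002,0],0],[[-0.0004,-0.002,0],0],[[-0.0004,-0.002,0],0]]'
```

```text
time: 12.9
tool_pos: [0.634, 0.0402, 0.0606]
ee_rot: [-0.001, 0.777, 0.63, 0.001]
ft_force: [2.1, 7.4, -0.6]
grip_width: 0.0124
time: 14.15
tool_pos: [0.6336, 0.0381, 0.0606]
ee_rot: [-0.001, 0.777, 0.63, 0.001]
ft_force: [1.9, 6.8, -0.9]
grip_width: 0.0127
```

```bash
python3 -m pendant '[[[-0.0001,-0.0005,0],0],[[-0.0002,-0.001,0],0],[[-0.0003,-0.0015,0],0],[[-0.0004,-0.002,0],0],[[-0.0004,-0.002,0],0],[[-0.0004,-0.002,0],0],[[-0.0004,-0.002,0],0],[[-0.0004,-0.002,0],0],[[-0.0004,-0.002,0],0],[[-0.0004,-0.002,0],0]]'
```

```text
time: 15.4
tool_pos: [0.6332, 0.0362, 0.0606]
ee_rot: [-0.001, 0.777, 0.63, 0.001]
ft_force: [1.2, 7.4, -1.2]
grip_width: 0.0122
```

```bash
python3 -m pendant '[[[-0.0001,-0.0005,0],0],[[-0.0002,-0.001,0],0],[[-0.0003,-0.0015,0],0],[[-0.0004,-0.002,0],0],[[-0.0004,-0.002,0],0],[[-0.0004,-0.002,0],0],[[-0.0004,-0.002,0],0],[[-0.0004,-0.002,0],0],[[-0.0004,-0.002,0],0],[[-0.0004,-0.002,0],0]]'
```

```text
time: 16.65
tool_pos: [0.6331, 0.0358, 0.0607]
ee_rot: [-0.001, 0.777, 0.63, 0.002]
ft_force: [2.9, 11.1, -0.5]
grip_width: 0.0123
```

```bash
python3 -m pendant '[[[-0.0001,-0.0005,0],0],[[-0.0002,-0.001,0],0],[[-0.0003,-0.0015,0],0],[[-0.0003,-0.0015,0],0],[[-0.0003,-0.0015,0],0],[[-0.0003,-0.0015,0],0],[[-0.0003,-0.0015,0],0],[[-0.0003,-0.0015,0],0],[[-0.0003,-0.0015,0],0],[[-0.0003,-0.0015,0],0]]'
```

```text
time: 17.9
tool_pos: [0.6329, 0.0351, 0.0609]
ee_rot: [-0.002, 0.777, 0.63, 0.003]
ft_force: [3.5, 15.8, -0.9]
grip_width: 0.0124
```

```bash
python3 -m pendant '[[[-0.0001,-0.0003,0],0],[[-0.00015,-0.0007,0],0],[[-0.00015,-0.0007,0],0],[[-0.00015,-0.0007,0],0],[[-0.00015,-0.0007,0],0],[[-0.00015,-0.0007,0],0],[[-0.00015,-0.0007,0],0],[[-0.00015,-0.0007,0],0],[[-0.00015,-0.0007,0],0],[[-0.00015,-0.0007,0],0]]'; python3 -c "
from rig import robot
s=robot.observe();print(s['ft_force'],s['tool_pos'])"
```

```text
time: 19.15
tool_pos: [0.6329, 0.0349, 0.0609]
ee_rot: [-0.002, 0.777, 0.63, 0.003]
ft_force: [3.0, 16.0, -0.6]
grip_width: 0.0126
[ 2.998064   15.96718254 -0.581124  ] [0.6328623  0.03486757 0.06089281]
```

```bash
python3 -m pendant '[[[-0.0001,-0.0003,0],0],[[-0.00015,-0.0007,0],0],[[-0.00015,-0.0007,0],0],[[-0.00015,-0.0007,0],0],[[-0.00015,-0.0007,0],0],[[-0.00015,-0.0007,0],0],[[-0.00015,-0.0007,0],0],[[-0.00015,-0.0007,0],0],[[-0.00015,-0.0007,0],0],[[-0.00015,-0.0007,0],0]]'; python3 -c "
from rig import robot
for i in range(3):
  robot.camera('top'); s=robot.observe();print(s['ft_force'],s['tool_pos'])"
```

```text
time: 20.4
tool_pos: [0.6328, 0.0346, 0.0609]
ee_rot: [-0.002, 0.777, 0.63, 0.003]
ft_force: [4.0, 18.1, -0.4]
grip_width: 0.0122
[ 4.74626185 17.71256328 -0.99471864] [0.63278816 0.03453494 0.06093495]
[ 3.53478646 17.50163853  0.34645735] [0.63282985 0.03455645 0.0609567 ]
[ 3.58615987 18.07380575 -0.52356104] [0.6328147  0.03457852 0.06096423]
```

```bash
python3 -m pendant '[[[0.0008,0.004,0],0],[[0.0021,0.0098,0],0],[[0.0042,0.0196,0],0],[[0.0067,0.0313,0],0],[[0.0092,0.043,0],0],[[0.0116,0.0548,0],0],[[0.0141,0.0665,0],0],[[0.017,0.0802,0],0],[[0.017,0.0802,0],0],[[0.017,0.0802,0.02],0]]' && python3 -m pendant '[[[0,0,0.02],0],[[-0.02,0.02,0.02],1],[[-0.05,0.05,0.02],3],[[-0.09,0.085,0.02],5],[[-0.13,0.125,0.02],7.5],[[-0.16,0.155,0.02],9.5],[[-0.172,0.166,0.02],10],[[-0.172,0.166,0.02],10],[[-0.172,0.166,0.02],10],[[-0.172,0.166,0.02],10]]' && python3 - <<'E'
from h import *
import pickle
im,c,P=cam('wrist'); pickle.dump((c,P),open('w4.pkl','wb')); tp,_,_=cam('top')
cv2.imwrite('pics/m4.png',np.hstack([im[100:400,170:470],cv2.resize(tp[120:180,300:360],(300,300),interpolation=cv2.INTER_CUBIC)]))
s=robot.observe(); print(s['tool_pos'],s['ee_rot'],s['ft_force'])
E
```

```text
time: 21.8
tool_pos: [0.6469, 0.1096, 0.0788]
ee_rot: [-0.001, 0.777, 0.63, -0.002]
ft_force: [0.1, 1.1, 0.5]
grip_width: 0.0121
time: 23.05
tool_pos: [0.4778, 0.2748, 0.1004]
ee_rot: [0.0, 0.72, 0.694, 0.0]
ft_force: [-0.3, -0.6, 0.1]
grip_width: 0.0125
[0.47742793 0.27492917 0.10020655] [ 2.90502583e-05  7.19602108e-01  6.94386632e-01 -9.84667400e-05] [-0.38520827  0.25650733 -1.47907066]
```

View pics/m4.png

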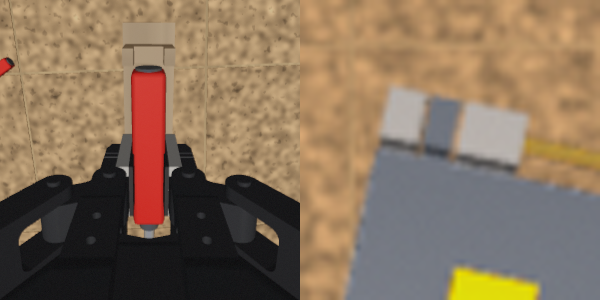

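The punch did not slip: the handle is still at image rows 168 to 324. The pin head stands well out. Next I put the punch back in the rest.

```bash
python3 -m pendant '[[[-0.0006,0.0011,-0.01],0.2],[[-0.0006,0.0011,-0.03],0.2],[[-0.0006,0.0011,-0.05],0.2],[[-0.0006,0.0011,-0.065],0.2],[[-0.0006,0.0011,-0.075],0.2],[[-0.0006,0.0011,-0.082],0.2],[[-0.0006,0.0011,-0.087],0.2],[[-0.0006,0.0011,-0.087],0.2],[[-0.0006,0.0011,-0.087],0.2],[[-0.0006,0.0011,-0.087],0.2]]'
```

```text
time: 24.4
tool_pos: [0.4765, 0.277, 0.0138]
ee_rot: [0.0, 0.718, 0.696, 0.0]
ft_force: [0.4, -0.4, -0.1]
grip_width: 0.0128
```

```bash
python3 -m pendant '[[[0,-0.0007,-0.0008],0],[[0,-0.0007,-0.0008],0],[[0,-0.0007,-0.0008],0],[[0,-0.0007,-0.0008],0],[[0,-0.0007,-0.0008],0],[[0,-0.0007,-0.0008],0],[[0,-0.0007,-0.0008],0],[[0,-0.0007,-0.0008],0],[[0,-0.0007,-0.0008],0],[[0,-0.0007,-0.0008],0]]' && python3 -m pendant '[[[0,0,0],0],[[0,0,0],0],[[0,0,0],0],[[0,0,0],0],[[0,0,0],0],[[0,0,0],0],[[0,0,0.02],0],[[0,0,0.06],0],[[0,0,0.11],0],[[0,0,0.16],0]]' 0 20 && python3 - <<'E'
from h import *
s=robot.observe(); print(s['tool_pos'],s['ee_rot'],s['q'])
im,c,P=cam('wrist'); tp,_,_=cam('top'); cv2.imwrite('pics/m5.png',np.hstack([im[80:300,200:440],cv2.resize(tp[170:235,150:240],(360,260))[:220]]))
E
```

```text
time: 25.65
tool_pos: [0.4761, 0.2761, 0.0125]
ee_rot: [0.0, 0.718, 0.696, -0.0]
ft_force: [0.1, -0.3, 1.4]
grip_width: 0.0124
time: 26.9
tool_pos: [0.4758, 0.276, 0.1738]
ee_rot: [-0.0, 0.718, 0.696, -0.0]
ft_force: [0.4, -0.6, 0.5]
grip_width: 0.0853
[0.47581282 0.27596847 0.17384642] [-9.05793932e-05  7.17869627e-01  6.96177529e-01 -1.97316640e-04] [3.82181241e-01 9.08897519e-02 1.78254442e+00 1.93165473e-05
 1.26859232e+00 4.12853951e-01]
```

View pics/m5.png

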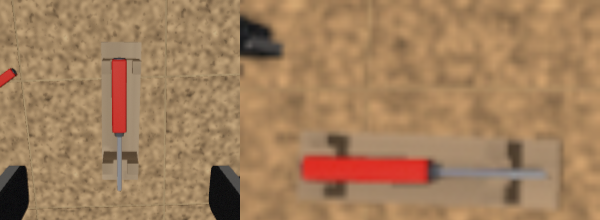

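The punch is stowed: the handle and rod lie in their slots. Next I move above the flap grip.

```bash
python3 -m pendant '[[[0.008,-0.04,0.02],-1],[[0.017,-0.085,0.04],-2.5],[[0.027,-0.135,0.05],-4],[[0.037,-0.19,0.05],-5.5],[[0.047,-0.24,0.05],-7],[[0.057,-0.29,0.05],-8.5],[[0.066,-0.338,0.05],-10],[[0.066,-0.338,0.05],-10],[[0.066,-0.338,0.05],-10],[[0.066,-0.338,0.05],-10]]' && python3 - <<'E'
from h import *
import pickle
s=robot.observe(); print(s['tool_pos'],s['ee_rot'])
im,c,P=cam('wrist'); pickle.dump((c,P),open('w6.pkl','wb'));print(pix(c,P,[.542,-.0617,.108]))
cv2.imwrite('pics/w6.png',im)
E
```

```text
time: 28.25
tool_pos: [0.5419, -0.0606, 0.2222]
ee_rot: [-0.0, 0.775, 0.632, -0.0]
ft_force: [0.5, 0.3, -0.9]
grip_width: 0.0853
[ 0.54185639 -0.06058203  0.22221725] [-3.20728517e-04  7.75289541e-01  6.31605908e-01 -3.84592778e-05]
(np.float64(320.03988740968794), np.float64(195.76145395492858))
```

View pics/w6.png

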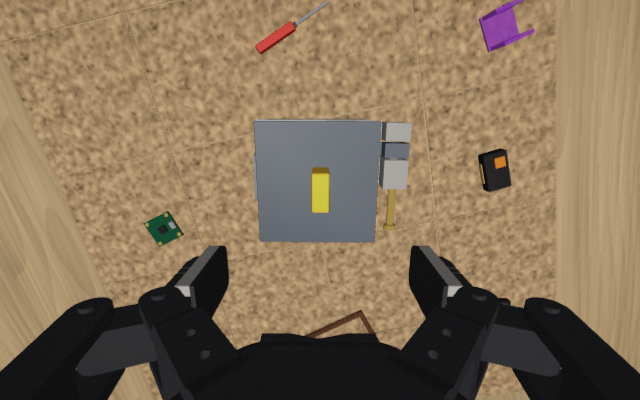

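Yellow block top centre is at (320.5,193), against a predicted (320,196), so the aim is good. I descend and grip.

```bash
python3 -m pendant '[[[0,0,-0.03],0],[[0,0,-0.06],0],[[0,0,-0.09],0],[[0,0,-0.11],0],[[0,0,-0.125],0],[[0,0,-0.135],0],[[0,0,-0.142],0],[[0,0,-0.142],0],[[0,0,-0.142],0],[[0,0,-0.142],0]]' 0.4 && python3 -m pendant '[[[0,0,0],0],[[0,0,0],0],[[0,0,0],0],[[0,0,0],0],[[0,0,0],0],[[0,0,0],0],[[0,0,0],0],[[0,0,0],0],[[0,0,0],0],[[0,0,0],0]]' 1 60
```

```text
time: 29.55
tool_pos: [0.5426, -0.062, 0.0812]
ee_rot: [0.0, 0.776, 0.631, 0.0]
ft_force: [0.3, 0.3, -0.3]
grip_width: 0.0516
time: 30.8
tool_pos: [0.5424, -0.062, 0.0808]
ee_rot: [0.0, 0.776, 0.631, 0.0]
ft_force: [-0.2, 0.3, 5.5]
grip_width: 0.0152
```

Gripped. Now a straight lift, slow at first.

```bash
python3 -m pendant '[[[0,0,0.003],0],[[0,0,0.006],0],[[0,0,0.01],0],[[0,0,0.015],0],[[0,0,0.02],0],[[0,0,0.027],0],[[0,0,0.035],0],[[0,0,0.045],0],[[0,0,0.055],0],[[0,0,0.065],0]]' && python3 -m pendant '[[[0,0,0.005],0],[[0,0,0.005],0],[[0,0,0.005],0],[[0,0,0.005],0],[[0,0,0.005],0],[[0,0,0.005],0],[[0,0,0.005],0],[[0,0,0.005],0],[[0,0,0.005],0],[[0,0,0.005],0]]' && python3 -c "
from rig import robot
s=robot.observe();print(s['q'],s['ft_force'],s['torque'],s['tool_pos'],s['ee_rot'])"
```

```text
time: 32.05
tool_pos: [0.5422, -0.0619, 0.1464]
ee_rot: [0.0, 0.776, 0.631, 0.0]
ft_force: [-0.2, -0.8, -1.9]
grip_width: 0.0149
time: 33.3
tool_pos: [0.5421, -0.0619, 0.1505]
ee_rot: [0.0, 0.776, 0.631, 0.0]
ft_force: [0.1, -0.1, -1.4]
grip_width: 0.0147
[-2.58176997e-01  1.04552852e-01  1.81423557e+00  6.29162096e-06
  1.22275210e+00 -5.30499506e-02] [ 0.05941846 -0.08872484 -1.42589926] [-0.04638452  0.04539162  0.00605031] [ 0.54214669 -0.06186855  0.15052158] [1.93226528e-05 7.75787872e-01 6.30993801e-01 1.77412871e-05]
```

```bash
python3 -m pendant '[[[-0.003,-0.025,0],2],[[-0.007,-0.06,0],5],[[-0.012,-0.1,0],9],[[-0.017,-0.14,0],13],[[-0.022,-0.18,0],17],[[-0.027,-0.22,0],21],[[-0.031,-0.255,0],24.5],[[-0.034,-0.28,0],26.8],[[-0.0368,-0.3008,0],28.2],[[-0.0368,-0.3008,0],28.2]]' && python3 -m pendant '[[[0,0,-0.03],0],[[0,0,-0.06],0],[[0,0,-0.085],0],[[0,0,-0.1],0],[[0,0,-0.11],0],[[0,0,-0.11],0],[[0,0,-0.11],0],[[0,0,-0.11],0],[[0,0,-0.11],0],[[0,0,-0.11],0]]' && python3 - <<'E'
from h import *
import pickle
s=robot.observe(); print(s['tool_pos'],s['ee_rot'])
w,c,P=cam('wrist'); tp,c,P=cam('top'); sc,c,P=cam('scene')
w=cv2.resize(w,(400,250)); 
cv2.imwrite('pics/m7.png',np.hstack([cv2.resize(tp[145:255,405:515],(440,440),interpolation=cv2.INTER_CUBIC),np.vstack([cv2.resize(w,(352,220)),cv2.resize(sc[120:220,160:320],(352,220))])]))
E
```

```text
time: 34.55
tool_pos: [0.5049, -0.364, 0.1504]
ee_rot: [0.0, 0.6, 0.8, -0.0]
ft_force: [-0.4, 0.2, -0.8]
grip_width: 0.0153
time: 35.8
tool_pos: [0.5054, -0.3628, 0.0408]
ee_rot: [0.0, 0.599, 0.801, -0.0]
ft_force: [-0.2, -0.8, -0.7]
grip_width: 0.0149
[ 0.50542147 -0.36281983  0.04079145] [ 2.24777172e-04  5.98731895e-01  8.00949478e-01 -2.74390685e-05]
```

View pics/m7.png

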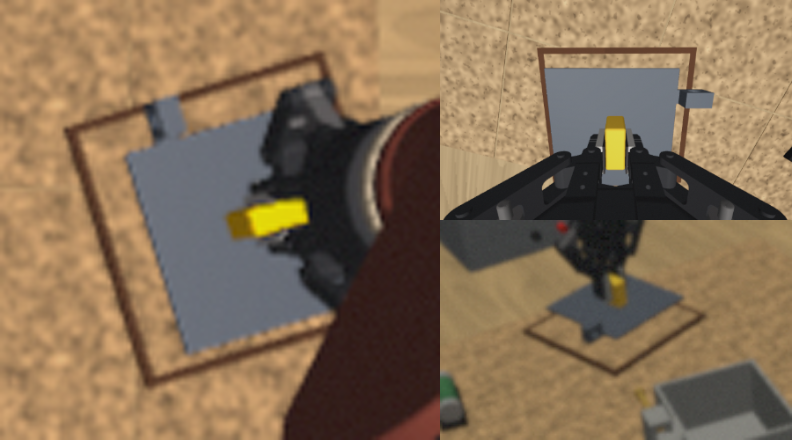

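The flap is parallel to the tile, with even margins (about 18 mm found on the +y side, 19 mm expected). I lower it slowly.

```bash
python3 -m pendant '[[[0,0,-0.005],0],[[0,0,-0.01],0],[[0,0,-0.014],0],[[0,0,-0.017],0],[[0,0,-0.019],0],[[0,0,-0.021],0],[[0,0,-0.022],0],[[0,0,-0.023],0],[[0,0,-0.023],0],[[0,0,-0.023],0]]' && python3 -m pendant '[[[0,0,-0.0003],0],[[0,0,-0.0006],0],[[0,0,-0.0009],0],[[0,0,-0.0012],0],[[0,0,-0.0012],0],[[0,0,-0.0012],0],[[0,0,-0.0012],0],[[0,0,-0.0012],0],[[0,0,-0.0012],0],[[0,0,-0.0012],0]]'
```

```text
time: 37.2
tool_pos: [0.5054, -0.3627, 0.0176]
ee_rot: [0.0, 0.599, 0.801, -0.0]
ft_force: [-0.5, 0.5, -1.4]
grip_width: 0.0152
time: 38.45
tool_pos: [0.5054, -0.3627, 0.0169]
ee_rot: [-0.0, 0.599, 0.801, -0.0]
ft_force: [-3.3, 1.3, 5.7]
grip_width: 0.0149
```

```bash
python3 -m pendant '[[[0,0,0.0005],0],[[0,0,0.0005],0],[[0,0,0.0005],0],[[0,0,0.0005],0],[[0,0,0.0005],0],[[0,0,0.0005],0],[[0,0,0.0005],0],[[0,0,0.0005],0],[[0,0,0.0005],0],[[0,0,0.0005],0]]' 0.4 20 && python3 -m pendant '[[[0,0,0.01],0],[[0,0,0.03],0],[[0,0,0.06],0],[[0,0,0.09],0],[[0,0.03,0.12],0],[[0,0.08,0.15],0],[[0,0.13,0.15],0],[[0,0.18,0.15],0],[[0,0.2,0.15],0],[[0,0.2,0.15],0]]' && python3 - <<'E'
from h import *
s=robot.observe(); print(s['tool_pos'],s['ft_force'])
tp,c,P=cam('top'); sc,c,P=cam('scene')
cv2.imwrite('pics/m8.png',np.hstack([cv2.resize(tp[145:255,405:515],(440,440),interpolation=cv2.INTER_CUBIC),np.vstack([cv2.resize(sc[120:220,160:320],(352,220)),cv2.resize(sc[240:340,360:520],(352,220))])]))
E
```

```text
time: 39.7
tool_pos: [0.5053, -0.3627, 0.0168]
ee_rot: [0.0, 0.599, 0.801, -0.0]
ft_force: [0.1, -0.6, -0.9]
grip_width: 0.0512
time: 40.95
tool_pos: [0.5058, -0.162, 0.1681]
ee_rot: [0.001, 0.598, 0.802, 0.0]
ft_force: [0.1, -0.1, 0.2]
grip_width: 0.0511
[ 0.5058419  -0.16199448  0.1681148 ] [ 0.12063673 -0.09029325  0.21377344]
```

View pics/m8.png

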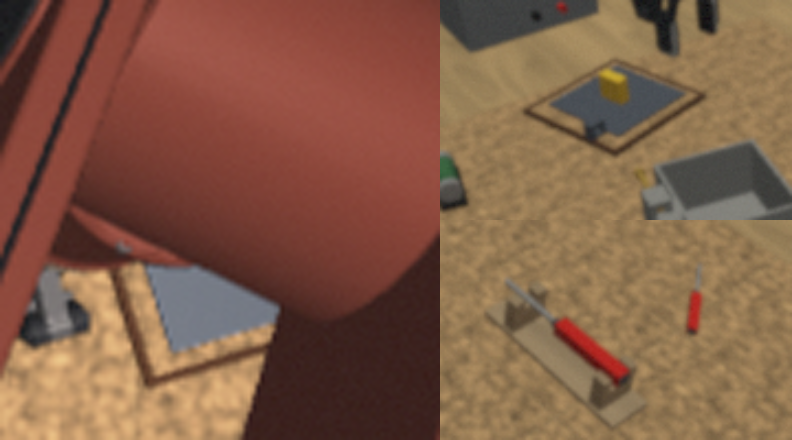

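```bash
python3 -c "
from rig import robot
print(robot.sign_off())"
```

```text
the job is handed in; nothing more can be done
None
```

The job is done and handed in at about 41 s, inside the 72 s limit; the hand-in gave no verdict.

- **Pin:** I drove it from the headless side against about 7 N of friction. It met the sprung stop about 35.6 mm inside the mouth.
- **Final push:** I held about 18 N on the pin for roughly 1.2 s, after about a second at 16 N. The highest force I read was about 18.5 N; readings came only at the end of each move and in three samples during the hold, not continuously.
- **Punch:** It did not slip in the grip. It is back in its rest, with the handle and rod in their slots.
- **Flap:** It lifted off freely and was lowered onto the tile until it touched (about 7 N), then released. The last scene picture shows it flat and parallel to the tile edges, and the gripper clear.
- **Centring:** I set the yellow grip over the tile's centre, so the plate itself sits about 3 mm off centre. The +y margin, measured just before lowering, was 18 mm against 19 mm expected.
- **Not fully checked:** The arm blocked most of the last top view, so the final position rests on the scene picture and the earlier measurement. I saw nothing else on the desk disturbed in the views I took, but I did not take a last full picture of it.

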